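Find the tin with the steel badge shells by weight and hold it out

ROBOT

A 6-joint arm with a two-finger parallel gripper is mounted at the origin on the work surface. World frame = base frame: x ahead of the robot, y to its left, z up, the work surface at z = 0. Lengths are in m, angles in rad, forces in N, time in s.
With the tool pointing down it reaches from about 0.35 to 0.85 m from the base axis. Payload 8.1 kg.
Tool frame: the origin (TCP) lies at the centre of the arm's flange, where the gripper is bolted on; the fingertips stand 186 mm ahead of it and the grasp point (between the pads) lies 167 mm ahead of it; z points along the fingers, y is the line along which they close (so a half turn about z gives the same grasp; the last joint's range is limited). The gripper opens to 93 mm and grips with 3 to 60 N. Pads are 15 mm wide; open, the fingers measure 128 mm over their backs; the gripper's body (75 mm by 188 mm) begins 65 mm behind the grasp point.
Start: joints at [1.04, 0.13, 1.488, -0, 1.523, -0.085], TCP at [0.259, 0.541, 0.405] pointing down, gripper open.
Joint ranges: [-2.96, 2.96], [-0.89, 2.26], [0.02, 2.5], [-1.34, 4.48], [0, 2.73], [-2.66, 2.66]. Speed limits (rad/s): [2.39, 2.39, 2.79, 3.14, 3.14, 3.14].

INTERFACE

Orientations are given as a rotation vector (axis times angle).
In Python, from plant import read_state, read_camera, camera_params, robot gives the robot as it stands.
- The arm moves only by the tool carry_out, never from a script. Its argument "targets" is a list of rows, each an object of numbers: "hand": the opening in per cent of the stroke, from 0 (shut) to 100 (fully open); "x", "y", "z": the shift along the tool's x, y, z in m; "ax", "ay", "az": the turn, a rotation vector about the tool's x, y, z in rad. In form: [{"hand": .., "x": .., "y": .., "z": .., "ax": .., "ay": .., "az": ..}, ...]. A call has 1 to 8 rows; each row is the pose to reach, as a shift and turn from the pose commanded when the call began, along the tool's axes at that moment; what a row does not reach only later rows make up. A row lasts 1/8 s, in which the tool goes at most 62.5 mm and 10.7 degrees, less where a joint would pass 70% of its speed; a pose out of reach is approached as far as the arm can. A call with a gripper value outside its range is refused whole. The fingers move at their own pace and stop on an object; "newtons" is the grip in N (left out, the last holds). Time passes only in rows, so rows that repeat a pose let the fingers close. It gives the time, the measured TCP pose, the force, the opening and the grip force at its end, in the units of the state.
- read_state(): the state, without advancing time (a new reading comes with each control period).
- read_camera(name): name is "scene" or "top"; returns (picture, depth): 480x640x3 uint8, blue, green, red; 480x640 float32, m along the optical axis (not along the pixel's ray), 0 where there is no reading.
- camera_params(name): a dict with "fx", "fy", "cx", "cy" (pixels), "position" and "rotation" of the camera in the world. Camera axes: x right, y up, looking along -z (the intrinsics and any distortion apply to the point x, -y, -z); pixel columns grow to the right and rows downward; lengths in m; the calibration is good to about 2 mm. A picture is of the moment at which its call begins. camera_params takes no time and is no camera call.
- robot.close_job(): hands the job in; it is judged then, once.
The state is a dict: "t": time; "q": joint angles; "dq": joint speeds; "joint_torque": joint torques, N m; "tool_pos": TCP position; "orientation": TCP orientation; "force": force on the tool from outside, world axes, zero at the start; "wrist_torque": the same for the moment, N m; "opening": finger opening in m; "gripper_force": force on a finger pad.
Only numpy, scipy, OpenCV 4.12 (cv2) and the standard library are available. Lean on these libraries where they do the work, as an engineer would, in place of code of your own. Each camera call takes 0.05 s, during which the arm holds its last target. There are 200 camera calls.

TASK

One of the two tins in the wooden caddy is packed with steel badge shells, the other only with card discs: lift the red-lidded tin clear of the caddy to feel its weight and stand it back in its pocket, then lift the white-lidded tin clear in the same way. Finish holding the heavier tin in the gripper, upright and still, over the white disc of the green mat with its underside about 10 cm or more above the mat, and leave the lighter one standing let go in the pocket it came from. Do not drop or tip the tins over, and leave the other things on the table where they are.

Things in the scene. Friction and masses are not known exactly. Their poses are not given: they have to be found in the camera images.
- red_tin_mid (a point): metal tin, 54 x 54 mm square, 90 mm tall, body of bare metal and a fixed, flush red lid (top 15 mm). Contents hidden: its weight, 0.2 to 0.25 kg or 0.42 to 0.56 kg, is not tied to the lid's colour. Its contents are a firm stack with some 4 mm of play. This point is its centre, 45 mm above its underside; z up along the tin, x and y square to its sides. At the start it stands in one of the caddy's two pockets, squared up with the caddy, centre 51 mm above the table
- red_tin: the red-lidded tin itself; origin at the centre of its underside, z up along it
- white_tin_mid (a point): metal tin, 54 x 54 mm square, 90 mm tall, body of bare metal and a fixed, flush white lid (top 15 mm). Contents hidden: its weight, 0.2 to 0.25 kg or 0.42 to 0.56 kg, is not tied to the lid's colour. Its contents are a firm stack with some 4 mm of play. This point is its centre, 45 mm above its underside; z up along the tin, x and y square to its sides. At the start it stands in one of the caddy's two pockets, squared up with the caddy, centre 51 mm above the table
- white_tin: the white-lidded tin itself; origin at the centre of its underside, z up along it
- caddy: low wooden block fixed to the table, 84 mm (x) x 190 mm (y), 25 mm high, origin at the centre of its underside. Two square pockets 60 x 60 mm, 19 mm deep (floor 6 mm above the table), centred at y = -52.5 and +52.5 mm on its own y axis; a tin fits with 3 mm of play all round. Either tin may start in either pocket. Clear on both x sides of a tin; the other tin is 51 mm away on the y side
- mat_spot (a point): centre of a white paper disc, 100 mm across, in the middle of a green cutting mat (170 mm x by 220 mm y, 3 mm thick) fixed to the table; this point is on its top face, 3 mm above the table
- ribbon_mid (a point): red reel of ribbon, 90 mm across, 25 mm high (bystander; this point is at its centre)
- tape_mid (a point): white ring of tape, 80 mm across, 20 mm high (bystander; this point is at its centre)
- glue_mid (a point): white glue bottle with an orange cap, 48 mm across, 120 mm tall (bystander; this point is at its centre)
- glue_gun_mid (a point): mint green glue gun lying on its side, about 220 x 130 mm, 30 mm high; this point is in the middle of its barrel (bystander)
- scissors_mid (a point): scissors with black handles, about 180 mm long, lying flat; this point is at the pivot (bystander)
- badge_mid (a point): finished round red badge, 56 mm across, 9 mm high (bystander; this point is at its centre)
Not all that is in view belongs to the job. Leave any purple, turquoise or yellow look-alike of the white_tin alone.

How it is judged:
On the way, in this order (a step that is already met when the one before it is completed fails the run):
1. the red-lidded tin is lifted clear of the caddy in the gripper, the white one standing in its pocket (height (world z) of red_tin_mid above 0.069 m and contact force between red_tin and caddy below 0.05 N and contact force between the fingers and red_tin above 1 N and distance of white_tin_mid from where it was at the start of the episode below 0.012 m and angle between white_tin_mid's own z axis and vertical below 0.1 rad and contact force between the fingers and white_tin below 0.2 N and contact force between white_tin and caddy above 0.8 N), for 0.2 s.
2. the red-lidded tin stands back in its pocket, let go (distance of each of red_tin_mid, white_tin_mid from where it was at the start of the episode below 0.012 m and angle between each of red_tin_mid, white_tin_mid's own z axis and vertical below 0.1 rad and contact force between the fingers and red_tin below 0.2 N and contact force between each of red_tin, white_tin and caddy above 0.8 N and contact force between the fingers and white_tin below 0.2 N), for 0.2 s.
3. the white-lidded tin is lifted clear of the caddy in the gripper, the red one standing in its pocket (height (world z) of white_tin_mid above 0.069 m and contact force between white_tin and caddy below 0.05 N and contact force between the fingers and white_tin above 1 N and distance of red_tin_mid from where it was at the start of the episode below 0.012 m and angle between red_tin_mid's own z axis and vertical below 0.1 rad and contact force between the fingers and red_tin below 0.2 N and contact force between red_tin and caddy above 0.8 N), for 0.2 s.
At the end, for the whole second after the job is handed in: Heavier tin held by the fingers, still, upright within 0.2 rad, its centre within 50 mm horizontally of the disc and over 135 mm above the table; lighter tin let go in its own pocket, within 12 mm of its start, upright within 0.1 rad, pressing on the caddy with 0.8 to 3.2 N (only the lighter does) (((height (world z) of red_tin_mid above 0.135 m and horizontal distance between red_tin_mid and mat_spot below 0.05 m and angle between red_tin_mid's own z axis and vertical below 0.2 rad and linear speed of red_tin below 0.03 m/s and contact force between the fingers and red_tin above 1 N and (distance of white_tin_mid from where it was at the start of the episode below 0.012 m and angle between white_tin_mid's own z axis and vertical below 0.1 rad and contact force between the fingers and white_tin below 0.2 N and contact force between white_tin and caddy above 0.8 N) and contact force between white_tin and caddy below 3.2 N) or (height (world z) of white_tin_mid above 0.135 m and horizontal distance between white_tin_mid and mat_spot below 0.05 m and angle between white_tin_mid's own z axis and vertical below 0.2 rad and linear speed of white_tin below 0.03 m/s and contact force between the fingers and white_tin above 1 N and (distance of red_tin_mid from where it was at the start of the episode below 0.012 m and angle between red_tin_mid's own z axis and vertical below 0.1 rad and contact force between the fingers and red_tin below 0.2 N and contact force between red_tin and caddy above 0.8 N) and contact force between red_tin and caddy below 3.2 N))); the arm keeps its last pose, push and grip.
It fails at once if a tin is tipped by more than 0.6 rad (angle between any of red_tin_mid, white_tin_mid's own z axis and vertical above 0.6 rad).
It fails at once if a tin is dropped (falls faster than 0.4 m/s with no finger on it) ((linear speed of red_tin above 0.4 m/s and contact force between the fingers and red_tin below 0.05 N) or (linear speed of white_tin above 0.4 m/s and contact force between the fingers and white_tin below 0.05 N)).
It fails at once if another thing on the table is moved by more than 3 cm (distance of any of ribbon_mid, tape_mid, glue_mid, glue_gun_mid, scissors_mid, badge_mid from where it was at the start of the episode above 0.03 m).
It also fails if it takes over 58 s, if anything falls off the work surface, if the arm or the gripper's body presses on something with over 40 N, if the wrist force passes 120 N, or if a joint passes its speed limit or range.

## Working session

There is one attempt and no reset: what is moved stays moved. The work goes in short steps, Python scripts to look and compute and a tool call to move; the robot and the scene stay as the last step left them, time stands still between calls to the robot, and variables do not carry over. Pictures are saved under pics/ and viewed, at most 10 in all, crops included, and the job is handed in when it is done.

Besides the shell and the picture viewer there is one more tool, called after "Call:" as name(argument=value, ...) on one line, values as JSON. carry_out: Moves the arm, as the interface text tells. Its arguments: {"type":"object","properties":{"targets":{"type":"array","items":{"type":"object","properties":{"hand":{"type":"number"},"x":{"type":"number"},"y":{"type":"number"},"z":{"type":"number"},"ax":{"type":"number"},"ay":{"type":"number"},"az":{"type":"number"}}}},"newtons":{"type":"number"}},"required":["targets"]}

```bash
mkdir -p pics; ls; python3 - <<'E'
from plant import *
import cv2
for n in("top","scene"):
    p,d=read_camera(n); cv2.imwrite(f"pics/{n}0.png",p); 
    import numpy as np; np.savez(f"{n}0.npz",p=p,d=d)
    print(n,camera_params(n))
print(read_state())
E
```

```text
pics
top {'fx': 526.3421674389092, 'fy': 526.3421674389092, 'cx': 316.37201082305523, 'cy': 241.7707499448444, 'position': array([0.33265559, 0.01607055, 1.22883627]), 'rotation': array([ 0.13352093, -0.171477  , -1.56648565])}
scene {'fx': 434.6377585222886, 'fy': 434.6377585222886, 'cx': 317.6978282643278, 'cy': 242.05783899868726, 'position': array([ 1.38561152, -0.05708669,  0.71873198]), 'rotation': array([0.71153783, 0.67758867, 1.37364944])}
{'t': 0.1, 'q': array([ 1.03958309e+00,  1.31090705e-01,  1.48916704e+00,  5.47300120e-07,
        1.52298062e+00, -8.53750831e-02]), 'dq': array([ 0.00087793, -0.00174328, -0.00479947,  0.0001887 ,  0.00122324,
        0.00200834]), 'joint_torque': array([ 5.49087617e-04, -5.61333990e+01, -4.93098092e+01,  7.68760568e-02,
        2.90470873e-02, -5.23310018e-05]), 'tool_pos': array([0.25859266, 0.54119201, 0.40379089]), 'orientation': array([-6.94424479e-01, -3.06336945e+00,  2.46254293e-03]), 'force': array([0.33823079, 0.4883935 , 0.24500324]), 'wrist_torque': array([ 0.05603464,  0.01963388, -0.0254108 ]), 'gripper_force': 0.0, 'opening': 0.09269418487530508}
```

View pics/top0.png

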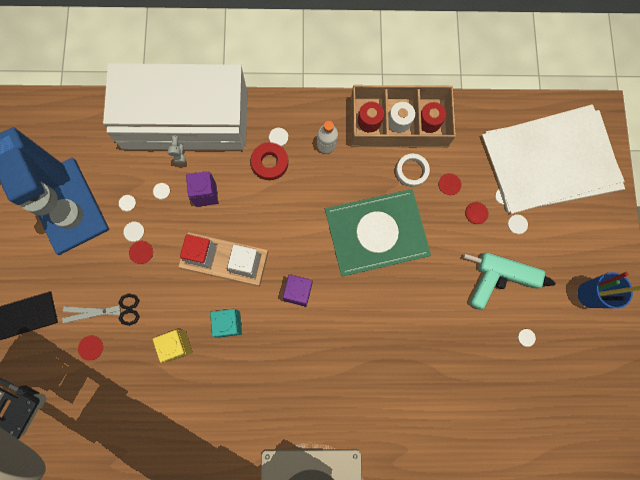

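View pics/scene0.png

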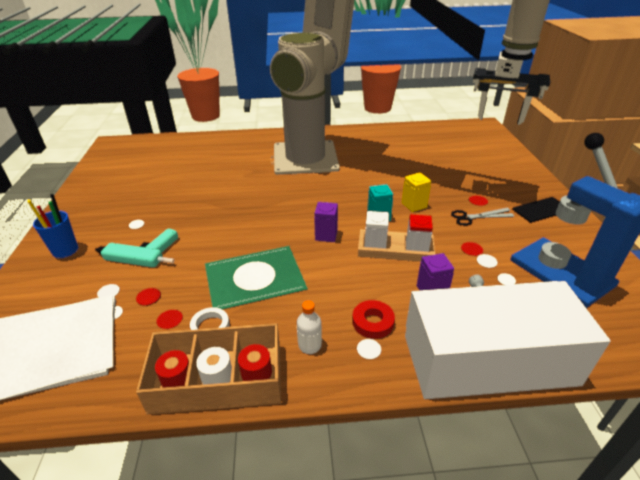

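The top view shows the red lid at about (196,248), the white lid at (242,261), the caddy spanning (180–267, 233–285) and the white disc at (378,232). Purple, turquoise and yellow look-alikes stand nearby. The scene view agrees with this.

```bash
cat > h.py <<'E'
import numpy as np, cv2
from scipy.spatial.transform import Rotation as R
from plant import *
def cam(n):
    c=camera_params(n); return c,R.from_rotvec(c["rotation"]).as_matrix()
def ray(n,uv,z):
    c,M=cam(n); uv=np.atleast_2d(uv).astype(float)
    d=np.c_[(uv[:,0]-c["cx"])/c["fx"],-(uv[:,1]-c["cy"])/c["fy"],-np.ones(len(uv))]@M.T
    return c["position"]+d*((z-c["position"][2])/d[:,2])[:,None]
def cloud(n,d):
    c,M=cam(n); v,u=np.mgrid[:480,:640]
    return np.stack([(u-c["cx"])/c["fx"]*d,-(v-c["cy"])/c["fy"]*d,-d],-1)@M.T+c["position"]
def big(mask):
    k,l,s,_=cv2.connectedComponentsWithStats(mask.astype(np.uint8)); return l==1+np.argmax(s[1:,4])
def rect(n,mask,z):
    ct=max(cv2.findContours(mask.astype(np.uint8),0,2)[0],key=cv2.contourArea)
    p=ray(n,ct[:,0],z)[:,:2]; return cv2.minAreaRect((p*1000).astype(np.float32))
def tins(n,p,d,show=True):
    W=cloud(n,d); h=cv2.cvtColor(p,cv2.COLOR_BGR2HSV).astype(int)
    out={}
    red=((h[...,0]<8)|(h[...,0]>172))&(h[...,1]>150)
    white=(h[...,1]<60)&(h[...,2]>150)
    return W,h,red,white
E
python3 - <<'E'
from h import *
for n in("top","scene"):
    f=np.load(n+"0.npz"); p,d=f["p"],f["d"]; W,h,red,white=tins(n,p,d)
    box=(W[...,0]>.3)&(W[...,0]<.55)&(W[...,1]>0.1)&(W[...,1]<.4)
    for nm,m in(("red",red),("white",white)):
        mm=big(m&box&(W[...,2]>.088)&(W[...,2]<.105))
        print(n,nm,mm.sum(),"depth med",np.median(W[mm],0).round(4),"mean",W[mm].mean(0).round(4),"rect",rect(n,mm,.096))
    wood=(h[...,0]>8)&(h[...,0]<25)&box&(W[...,2]>.017)&(W[...,2]<.033)
    if wood.sum(): w=big(cv2.morphologyEx((box&(W[...,2]>.017)&(W[...,2]<.033)).astype(np.uint8),cv2.MORPH_CLOSE,np.ones((3,3)))); print("caddy",w.sum(),rect(n,w,.025))
    s=(white&(abs(W[...,2]-.003)<.02)&(W[...,0]>.3)&(W[...,0]<.6)&(abs(W[...,1]+.1)<.12)); s=big(s)
    print("disc",s.sum(),rect(n,s,.003))
    v=(box&(W[...,2]>.06)&(h[...,1]>80)&~red)
    k,l,st,_=cv2.connectedComponentsWithStats(v.astype(np.uint8))
    for i in range(1,k):
        if st[i,4]>60: print("other",W[l==i].min(0).round(3),W[l==i].max(0).round(3))
E
```

```text
top red 396 depth med [0.5325 0.2536 0.0963] mean [0.5325 0.2544 0.0963] rect ((535.018798828125, 255.67202758789062), (53.56273651123047, 40.347816467285156), 78.60877990722656)
top white 595 depth med [0.5188 0.1505 0.0964] mean [0.5185 0.1506 0.0964] rect ((518.7601928710938, 150.80014038085938), (53.041099548339844, 53.384071350097656), 77.2160415649414)
caddy 1175 ((510.2275390625, 201.74465942382812), (79.08964538574219, 201.5427703857422), 0.04723094776272774)
disc 706 ((574.702392578125, -160.25042724609375), (50.98038864135742, 98.53499603271484), 0.0986662283539772)
other [0.353 0.158 0.06 ] [0.411 0.217 0.097]
other [0.301 0.269 0.06 ] [0.368 0.336 0.098]
scene red 164 depth med [0.5358 0.2529 0.0956] mean [0.5347 0.2535 0.0956] rect ((537.0185546875, 254.34234619140625), (55.818851470947266, 33.8621711730957), 84.11325073242188)
scene white 285 depth med [0.526  0.1485 0.0954] mean [0.5242 0.1491 0.0952] rect ((525.5745849609375, 148.29751586914062), (50.92842483520508, 59.600711822509766), 78.26788330078125)
caddy 292 ((523.5958251953125, 205.9550323486328), (49.38819122314453, 65.70921325683594), 78.26785278320312)
disc 489 ((574.0887451171875, -159.23452758789062), (101.87596130371094, 56.16822052001953), 89.11273193359375)
other [0.304 0.267 0.06 ] [0.37  0.336 0.093]
other [0.355 0.156 0.061] [0.417 0.216 0.094]
```

```bash
python3 - <<'E'
from h import *
for n in("top","scene"):
    f=np.load(n+"0.npz"); p,d=f["p"],f["d"]; W,h,red,white=tins(n,p,d)
    box=(W[...,0]>.45)&(W[...,0]<.62)&(W[...,1]>0.08)&(W[...,1]<.33)
    for nm,m in(("red",red),("white",white)):
        mm=big(m&box&(W[...,2]>.088)&(W[...,2]<.105))
        print(n,nm,mm.sum(),"mean",W[mm].mean(0).round(4),"rect",rect(n,mm,.096))
    w=big(box&(W[...,2]>.017)&(W[...,2]<.033)); print("caddy",w.sum(),rect(n,w,.025))
    s=big(white&(abs(W[...,2]-.003)<.02)&(W[...,0]>.45)&(W[...,0]<.7)&(abs(W[...,1]+.1)<.13))
    print("disc",s.sum(),rect(n,s,.003))
    v=((W[...,0]>.4)&(W[...,0]<.72)&(W[...,1]>-.3)&(W[...,1]<.4)&(W[...,2]>.05)&(W[...,2]<.2)&(h[...,1]>80)&~red)
    k,l,st,_=cv2.connectedComponentsWithStats(v.astype(np.uint8))
    for i in range(1,k):
        if st[i,4]>60: print("other",W[l==i].min(0).round(3),W[l==i].max(0).round(3))
E
```

```text
top red 593 mean [0.5413 0.2541 0.0962] rect ((541.3246459960938, 254.10061645507812), (53.472293853759766, 53.254024505615234), 77.34156799316406)
top white 595 mean [0.5185 0.1506 0.0964] rect ((518.7601928710938, 150.80014038085938), (53.041099548339844, 53.384071350097656), 77.2160415649414)
caddy 1346 ((530.4391479492188, 202.17056274414062), (190.80747985839844, 85.15017700195312), 77.2117919921875)
disc 1375 ((599.3360595703125, -160.4183349609375), (98.38077545166016, 100.49311065673828), 88.94463348388672)
other [0.66  0.222 0.05 ] [0.72  0.281 0.098]
other [ 0.422 -0.002  0.053] [0.486 0.061 0.097]
other [0.401 0.163 0.051] [0.411 0.217 0.095]
scene red 324 mean [0.5486 0.2525 0.0949] rect ((549.738037109375, 251.27456665039062), (53.95590591430664, 62.63361740112305), 77.4303207397461)
scene white 292 mean [0.5248 0.1494 0.0951] rect ((525.5745849609375, 148.2975311279297), (50.92841339111328, 59.60071563720703), 78.26786041259766)
caddy 1006 ((536.455810546875, 200.37416076660156), (190.01129150390625, 93.51022338867188), 76.65336608886719)
disc 987 ((598.3992919921875, -159.5745086669922), (102.25979614257812, 103.1791763305664), 84.36129760742188)
other [0.4   0.161 0.05 ] [0.417 0.217 0.093]
other [ 0.423 -0.003  0.05 ] [0.49  0.061 0.094]
other [0.662 0.221 0.05 ] [0.72  0.283 0.093]
```

```bash
cat >> h.py <<'E'
def go(x,y,z,yaw):
    """shift and turn in tool axes from measured pose; yaw: direction of tool y (closing), tool z down"""
    s=read_state(); M=R.from_rotvec(s["orientation"])
    best=None
    for w in(yaw,yaw+np.pi):
        Y=np.array([np.cos(w),np.sin(w),0]);Z=np.array([0,0,-1.]);T=R.from_matrix(np.c_[np.cross(Y,Z),Y,Z])
        rv=(M.inv()*T).as_rotvec()
        if best is None or np.linalg.norm(rv)<np.linalg.norm(best): best=rv
    print("t",round(s["t"],2),"pos",s["tool_pos"].round(4),"shift",M.inv().apply(np.array([x,y,z])-s["tool_pos"]).round(4),"turn",best.round(4),"q",s["q"].round(3))
    print("F",s["force"].round(2),"open",round(s["opening"],4),"grip",round(s["gripper_force"],1))
E
python3 - <<'E'
from h import *
a=np.deg2rad(-12.6)
go(.5413,.2541,.33,a); print(R.from_rotvec(read_state()["orientation"]).as_matrix().round(3))
E
```

```text
t 0.1 pos [0.2586 0.5412 0.4038] shift [-0.3789 -0.137   0.074 ] turn [-1.5000e-03  1.0000e-03  1.3449e+00] q [ 1.04   0.131  1.489  0.     1.523 -0.085]
F [0.34 0.49 0.25] open 0.0927 grip 0.0
[[-0.902  0.431 -0.001]
 [ 0.431  0.902 -0.001]
 [ 0.    -0.002 -1.   ]]
```

Call:
carry_out(targets=[{"hand": 100,"x": -0.04,"y": -0.014,"z": 0.005,"az": 0.17},{"hand": 100,"x": -0.09,"y": -0.033,"z": 0.01,"az": 0.34},{"hand": 100,"x": -0.145,"y": -0.052,"z": 0.02,"az": 0.51},{"hand": 100,"x": -0.2,"y": -0.072,"z": 0.03,"az": 0.68},{"hand": 100,"x": -0.255,"y": -0.092,"z": 0.045,"az": 0.85},{"hand": 100,"x": -0.31,"y": -0.112,"z": 0.055,"az": 1.02},{"hand": 100,"x": -0.355,"y": -0.128,"z": 0.068,"az": 1.19},{"hand": 100,"x": -0.379,"y": -0.137,"z": 0.074,"az": 1.345}], newtons=30)

```text
schema error: expected keys hand, x, y, z, ax, ay, az
```

Call:
carry_out(targets=[{"hand": 100},{"hand": 100},{"hand": 100}])

```text
schema error: expected keys hand, x, y, z, ax, ay, az
```

```bash
python3 - <<'E'
from h import *
go(.5413,.2541,.229,np.deg2rad(-12.6))
E
```

```text
t 0.1 pos [0.2586 0.5412 0.4038] shift [-0.3789 -0.1368  0.175 ] turn [-1.5000e-03  1.0000e-03  1.3449e+00] q [ 1.04   0.131  1.489  0.     1.523 -0.085]
F [0.34 0.49 0.25] open 0.0927 grip 0.0
```

Call:
carry_out(targets=[{"hand": 100,"x": -0.04,"y": -0.014,"z": 0.005,"ax": 0,"ay": 0,"az": 0.17},{"hand": 100,"x": -0.09,"y": -0.033,"z": 0.01,"ax": 0,"ay": 0,"az": 0.34},{"hand": 100,"x": -0.145,"y": -0.052,"z": 0.02,"ax": 0,"ay": 0,"az": 0.51},{"hand": 100,"x": -0.2,"y": -0.072,"z": 0.03,"ax": 0,"ay": 0,"az": 0.68},{"hand": 100,"x": -0.255,"y": -0.092,"z": 0.045,"ax": 0,"ay": 0,"az": 0.85},{"hand": 100,"x": -0.31,"y": -0.112,"z": 0.055,"ax": 0,"ay": 0,"az": 1.02},{"hand": 100,"x": -0.355,"y": -0.128,"z": 0.068,"ax": 0,"ay": 0,"az": 1.19},{"hand": 100,"x": -0.379,"y": -0.137,"z": 0.074,"ax": 0,"ay": 0,"az": 1.345}], newtons=30)

```text
t: 1.1
tool_pos: [0.5427, 0.252, 0.3292]
orientation: [-2.459, -1.955, 0.003]
force: [0.1, 0.7, -0.1]
opening: 0.0931
gripper_force: 0.0
```

Call:
carry_out(targets=[{"hand": 100,"x": 0,"y": 0,"z": 0,"ax": 0,"ay": 0,"az": 0},{"hand": 100,"x": 0,"y": 0,"z": 0,"ax": 0,"ay": 0,"az": 0},{"hand": 100,"x": 0,"y": 0,"z": 0,"ax": 0,"ay": 0,"az": 0}])

```text
t: 1.48
tool_pos: [0.541, 0.2553, 0.3311]
orientation: [-2.449, -1.968, -0.001]
force: [0.5, 0.1, -1.3]
opening: 0.0932
gripper_force: 0.0
```

```bash
python3 - <<'E'
from h import *
go(.5413,.2541,.229,np.deg2rad(-12.6))
E
```

```text
t 1.48 pos [0.541  0.2553 0.3311] shift [-0.0011  0.0006  0.1021] turn [ 0.0001 -0.0004  0.0027] q [0.355 0.17  1.58  0.    1.391 0.572]
F [ 0.5   0.12 -1.3 ] open 0.0932 grip 0.0
```

Call:
carry_out(targets=[{"hand": 100,"x": -0.001,"y": 0,"z": 0.03,"ax": 0,"ay": 0,"az": 0},{"hand": 100,"x": -0.001,"y": 0,"z": 0.06,"ax": 0,"ay": 0,"az": 0},{"hand": 100,"x": -0.001,"y": 0,"z": 0.085,"ax": 0,"ay": 0,"az": 0},{"hand": 100,"x": -0.001,"y": 0,"z": 0.102,"ax": 0,"ay": 0,"az": 0},{"hand": 100,"x": -0.001,"y": 0,"z": 0.102,"ax": 0,"ay": 0,"az": 0},{"hand": 100,"x": -0.001,"y": 0,"z": 0.102,"ax": 0,"ay": 0,"az": 0}])

```text
t: 2.22
tool_pos: [0.5418, 0.2538, 0.23]
orientation: [2.451, 1.965, 0.002]
force: [-0.3, -0.2, 1.3]
opening: 0.0927
gripper_force: 0.0
```

Call:
carry_out(targets=[{"hand": 40,"x": 0,"y": 0,"z": 0,"ax": 0,"ay": 0,"az": 0},{"hand": 40,"x": 0,"y": 0,"z": 0,"ax": 0,"ay": 0,"az": 0},{"hand": 40,"x": 0,"y": 0,"z": 0,"ax": 0,"ay": 0,"az": 0},{"hand": 40,"x": 0,"y": 0,"z": 0,"ax": 0,"ay": 0,"az": 0},{"hand": 40,"x": 0,"y": 0,"z": 0,"ax": 0,"ay": 0,"az": 0},{"hand": 40,"x": 0,"y": 0,"z": 0,"ax": 0,"ay": 0,"az": 0}])

```text
t: 2.98
tool_pos: [0.5415, 0.2533, 0.2289]
orientation: [2.452, 1.964, 0.0]
force: [1.0, -0.6, 0.2]
opening: 0.0538
gripper_force: 30.0
```

```bash
python3 - <<'E'
from h import *
go(.5413,.2541,.229,np.deg2rad(-12.6))
p,d=read_camera("scene"); cv2.imwrite("pics/s1.png",cv2.resize(p[170:310,300:520],None,fx=3,fy=3))
E
```

```text
t 2.98 pos [0.5415 0.2533 0.2289] shift [ 0.0007 -0.0004 -0.0001] turn [ 0.0004 -0.0001 -0.0001] q [ 0.352  0.273  1.659 -0.     1.209  0.572]
F [ 1.01 -0.57  0.22] open 0.0538 grip 30.0
```

View pics/s1.png

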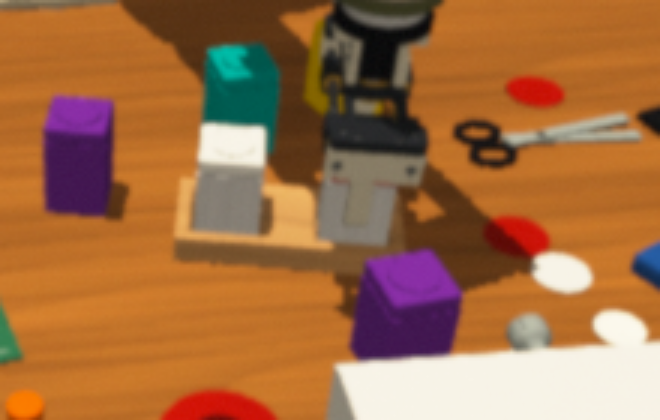

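The fingers have closed on the red tin (opening 53.8 mm, 30 N), with the white tin untouched in its pocket. Next I lift it.

Call:
carry_out(targets=[{"hand": 40,"x": 0,"y": 0,"z": -0.005,"ax": 0,"ay": 0,"az": 0},{"hand": 40,"x": 0,"y": 0,"z": -0.015,"ax": 0,"ay": 0,"az": 0},{"hand": 40,"x": 0,"y": 0,"z": -0.027,"ax": 0,"ay": 0,"az": 0},{"hand": 40,"x": 0,"y": 0,"z": -0.037,"ax": 0,"ay": 0,"az": 0},{"hand": 40,"x": 0,"y": 0,"z": -0.043,"ax": 0,"ay": 0,"az": 0},{"hand": 40,"x": 0,"y": 0,"z": -0.045,"ax": 0,"ay": 0,"az": 0},{"hand": 40,"x": 0,"y": 0,"z": -0.045,"ax": 0,"ay": 0,"az": 0},{"hand": 40,"x": 0,"y": 0,"z": -0.045,"ax": 0,"ay": 0,"az": 0}])

```text
t: 4.03
tool_pos: [0.5412, 0.2533, 0.2732]
orientation: [-2.452, -1.964, 0.001]
force: [-0.3, 0.6, -4.7]
opening: 0.0539
gripper_force: 30.0
```

```bash
python3 - <<'E'
from h import *
F=[]
for i in range(20):
    p,d=read_camera("top"); F.append(np.r_[read_state()["force"],read_state()["tool_pos"]])
print(np.mean(F,0).round(3),np.std(F,0).round(3)); go(.5413,.2541,.229,np.deg2rad(-12.6))
p,d=read_camera("scene"); cv2.imwrite("pics/s2.png",cv2.resize(p[170:310,300:520],None,fx=3,fy=3))
E
```

```text
[-0.158 -0.069 -4.397  0.541  0.253  0.274] [0.471 0.586 0.454 0.    0.    0.   ]
t 5.03 pos [0.5414 0.2534 0.2737] shift [ 0.0007 -0.0002  0.0447] turn [ 0.      0.     -0.0001] q [ 0.352  0.222  1.631 -0.     1.289  0.572]
F [-0.2  -0.56 -4.7 ] open 0.0542 grip 30.0
```

View pics/s2.png

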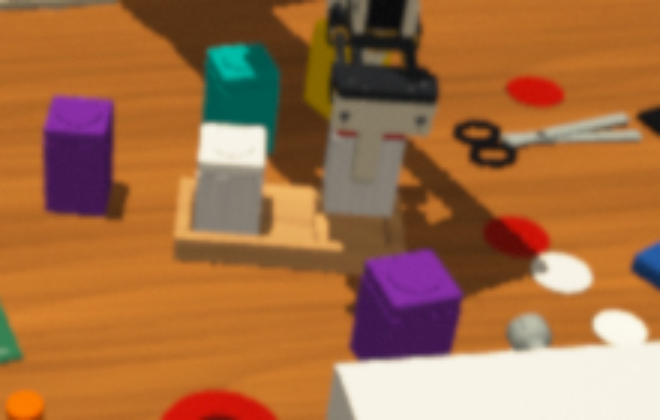

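Fz is about −4.4 N, so the red tin looks like the heavy one. I'll lower it back into its pocket and confirm against the white tin.

Call:
carry_out(targets=[{"hand": 40,"x": 0,"y": 0,"z": 0.008,"ax": 0,"ay": 0,"az": 0},{"hand": 40,"x": 0,"y": 0,"z": 0.018,"ax": 0,"ay": 0,"az": 0},{"hand": 40,"x": 0,"y": 0,"z": 0.028,"ax": 0,"ay": 0,"az": 0},{"hand": 40,"x": 0,"y": 0,"z": 0.035,"ax": 0,"ay": 0,"az": 0},{"hand": 40,"x": 0,"y": 0,"z": 0.04,"ax": 0,"ay": 0,"az": 0},{"hand": 40,"x": 0,"y": 0,"z": 0.043,"ax": 0,"ay": 0,"az": 0},{"hand": 40,"x": 0,"y": 0,"z": 0.0445,"ax": 0,"ay": 0,"az": 0},{"hand": 40,"x": 0,"y": 0,"z": 0.0445,"ax": 0,"ay": 0,"az": 0}])

```text
t: 6.08
tool_pos: [0.5414, 0.2534, 0.2294]
orientation: [2.452, 1.964, 0.0]
force: [-0.6, 0.3, -3.9]
opening: 0.0537
gripper_force: 30.0
```

```bash
python3 - <<'E'
from h import *
F=[]
for i in range(6):
    p,d=read_camera("top"); F.append(read_state()["force"])
print(np.mean(F,0).round(3)); go(.5413,.2541,.229,np.deg2rad(-12.6))
E
```

```text
[ 0.11  -0.2   -4.546]
t 6.38 pos [0.5414 0.2534 0.2294] shift [ 0.0007 -0.0003  0.0004] turn [ 0.0002 -0.0001 -0.0001] q [ 0.352  0.273  1.658 -0.     1.21   0.572]
F [ 0.43  0.3  -4.56] open 0.0539 grip 30.0
```

Still hanging a fraction above the floor; lower a little more, then release.

Call:
carry_out(targets=[{"hand": 40,"x": 0,"y": 0,"z": 0.0005,"ax": 0,"ay": 0,"az": 0},{"hand": 40,"x": 0,"y": 0,"z": 0.001,"ax": 0,"ay": 0,"az": 0},{"hand": 40,"x": 0,"y": 0,"z": 0.001,"ax": 0,"ay": 0,"az": 0},{"hand": 40,"x": 0,"y": 0,"z": 0.001,"ax": 0,"ay": 0,"az": 0}])

```text
t: 6.88
tool_pos: [0.5415, 0.2534, 0.2288]
orientation: [2.452, 1.964, 0.0]
force: [-3.5, -2.2, 5.1]
opening: 0.054
gripper_force: 30.0
```

Call:
carry_out(targets=[{"hand": 100,"x": 0,"y": 0,"z": 0,"ax": 0,"ay": 0,"az": 0},{"hand": 100,"x": 0,"y": 0,"z": 0,"ax": 0,"ay": 0,"az": 0},{"hand": 100,"x": 0,"y": 0,"z": 0,"ax": 0,"ay": 0,"az": 0},{"hand": 100,"x": 0,"y": 0,"z": 0,"ax": 0,"ay": 0,"az": 0},{"hand": 100,"x": 0,"y": 0,"z": 0,"ax": 0,"ay": 0,"az": 0}])

```text
t: 7.5
tool_pos: [0.5414, 0.2534, 0.2282]
orientation: [-2.452, -1.964, 0.0]
force: [-0.2, 0.6, -0.4]
opening: 0.0924
gripper_force: 0.0
```

```bash
python3 - <<'E'
from h import *
go(.5187,.1507,.229,np.deg2rad(-12.6))
E
```

```text
t 7.5 pos [0.5414 0.2534 0.2282] shift [-0.1051  0.0003 -0.0008] turn [-0.      0.     -0.0001] q [ 0.352  0.274  1.659 -0.     1.208  0.572]
F [-0.23  0.56 -0.42] open 0.0924 grip 0.0
```

Call:
carry_out(targets=[{"hand": 100,"x": 0,"y": 0,"z": -0.02,"ax": 0,"ay": 0,"az": 0},{"hand": 100,"x": 0,"y": 0,"z": -0.05,"ax": 0,"ay": 0,"az": 0},{"hand": 100,"x": 0,"y": 0,"z": -0.08,"ax": 0,"ay": 0,"az": 0},{"hand": 100,"x": 0,"y": 0,"z": -0.1,"ax": 0,"ay": 0,"az": 0},{"hand": 100,"x": -0.03,"y": 0,"z": -0.1,"ax": 0,"ay": 0,"az": 0},{"hand": 100,"x": -0.07,"y": 0,"z": -0.1,"ax": 0,"ay": 0,"az": 0},{"hand": 100,"x": -0.1,"y": 0,"z": -0.1,"ax": 0,"ay": 0,"az": 0},{"hand": 100,"x": -0.105,"y": 0,"z": -0.1,"ax": 0,"ay": 0,"az": 0}])

```text
t: 8.5
tool_pos: [0.5182, 0.1495, 0.3288]
orientation: [2.453, 1.962, 0.0]
force: [-0.1, -0.3, -1.0]
opening: 0.0931
gripper_force: 0.0
```

Call:
carry_out(targets=[{"hand": 100,"x": 0,"y": 0,"z": 0,"ax": 0,"ay": 0,"az": 0},{"hand": 100,"x": 0,"y": 0,"z": 0,"ax": 0,"ay": 0,"az": 0}])

```text
t: 8.75
tool_pos: [0.5186, 0.1517, 0.3284]
orientation: [-2.451, -1.965, -0.001]
force: [-0.1, -0.6, 0.3]
opening: 0.0934
gripper_force: 0.0
```

```bash
python3 - <<'E'
from h import *
p,d=read_camera("scene"); cv2.imwrite("pics/s3.png",cv2.resize(p[170:310,300:520],None,fx=3,fy=3))
go(.5187,.1507,.229,np.deg2rad(-12.6))
E
```

```text
t 8.8 pos [0.5186 0.1517 0.3283] shift [-0.001   0.0003  0.0993] turn [ 0.0001 -0.0003  0.0008] q [0.19  0.018 1.747 0.    1.376 0.409]
F [ 0.31  0.16 -0.55] open 0.0934 grip 0.0
```

View pics/s3.png

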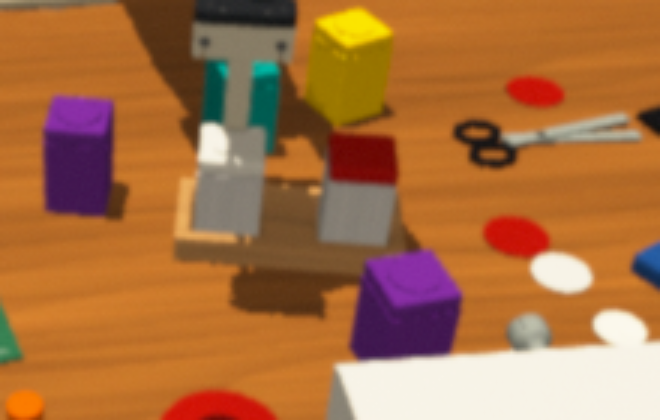

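The red tin stands upright in its pocket at crop position (358,190), and the gripper is above the white tin. Next I descend and grip it.

Call:
carry_out(targets=[{"hand": 100,"x": 0,"y": 0,"z": 0.03,"ax": 0,"ay": 0,"az": 0},{"hand": 100,"x": 0,"y": 0,"z": 0.06,"ax": 0,"ay": 0,"az": 0},{"hand": 100,"x": 0,"y": 0,"z": 0.085,"ax": 0,"ay": 0,"az": 0},{"hand": 100,"x": 0,"y": 0,"z": 0.099,"ax": 0,"ay": 0,"az": 0},{"hand": 100,"x": 0,"y": 0,"z": 0.099,"ax": 0,"ay": 0,"az": 0},{"hand": 100,"x": 0,"y": 0,"z": 0.099,"ax": 0,"ay": 0,"az": 0}])

```text
t: 9.55
tool_pos: [0.519, 0.1512, 0.2304]
orientation: [2.451, 1.964, 0.002]
force: [-0.2, -1.1, 0.5]
opening: 0.0934
gripper_force: 0.0
```

Call:
carry_out(targets=[{"hand": 40,"x": 0,"y": 0,"z": 0,"ax": 0,"ay": 0,"az": 0},{"hand": 40,"x": 0,"y": 0,"z": 0,"ax": 0,"ay": 0,"az": 0},{"hand": 40,"x": 0,"y": 0,"z": 0,"ax": 0,"ay": 0,"az": 0},{"hand": 40,"x": 0,"y": 0,"z": 0,"ax": 0,"ay": 0,"az": 0},{"hand": 40,"x": 0,"y": 0,"z": 0,"ax": 0,"ay": 0,"az": 0},{"hand": 40,"x": 0,"y": 0,"z": 0,"ax": 0,"ay": 0,"az": 0}])

```text
t: 10.3
tool_pos: [0.5185, 0.1509, 0.2294]
orientation: [2.452, 1.964, 0.0]
force: [0.3, 0.1, 0.4]
opening: 0.0536
gripper_force: 30.0
```

```bash
python3 - <<'E'
from h import *
go(.5187,.1507,.229,np.deg2rad(-12.6))
E
```

```text
t 10.3 pos [0.5185 0.1509 0.2294] shift [-0.0002  0.0002  0.0004] turn [ 0.0003 -0.0001 -0.0001] q [ 0.188  0.128  1.825 -0.     1.188  0.408]
F [0.26 0.08 0.43] open 0.0536 grip 30.0
```

Call:
carry_out(targets=[{"hand": 40,"x": 0,"y": 0,"z": -0.005,"ax": 0,"ay": 0,"az": 0},{"hand": 40,"x": 0,"y": 0,"z": -0.015,"ax": 0,"ay": 0,"az": 0},{"hand": 40,"x": 0,"y": 0,"z": -0.027,"ax": 0,"ay": 0,"az": 0},{"hand": 40,"x": 0,"y": 0,"z": -0.037,"ax": 0,"ay": 0,"az": 0},{"hand": 40,"x": 0,"y": 0,"z": -0.043,"ax": 0,"ay": 0,"az": 0},{"hand": 40,"x": 0,"y": 0,"z": -0.045,"ax": 0,"ay": 0,"az": 0},{"hand": 40,"x": 0,"y": 0,"z": -0.045,"ax": 0,"ay": 0,"az": 0},{"hand": 40,"x": 0,"y": 0,"z": -0.045,"ax": 0,"ay": 0,"az": 0}])

```text
t: 11.3
tool_pos: [0.5182, 0.1509, 0.2738]
orientation: [-2.452, -1.964, 0.001]
force: [-0.6, -1.1, -2.1]
opening: 0.0537
gripper_force: 30.0
```

```bash
python3 - <<'E'
from h import *
F=[]
for i in range(20):
    p,d=read_camera("scene"); F.append(np.r_[read_state()["force"],read_state()["tool_pos"]])
print(np.mean(F,0).round(3),np.std(F,0).round(3)); go(.5187,.1507,.229,np.deg2rad(-12.6))
cv2.imwrite("pics/s4.png",cv2.resize(p[170:310,300:520],None,fx=3,fy=3))
E
```

```text
[ 0.057  0.137 -2.092  0.518  0.151  0.274] [0.635 0.433 0.454 0.    0.    0.   ]
t 12.3 pos [0.5185 0.1509 0.2743] shift [-0.0001  0.0003  0.0453] turn [ 0.0001 -0.0001 -0.0001] q [0.188 0.071 1.796 0.    1.274 0.408]
F [-0.53  0.88 -2.79] open 0.054 grip 30.0
```

View pics/s4.png

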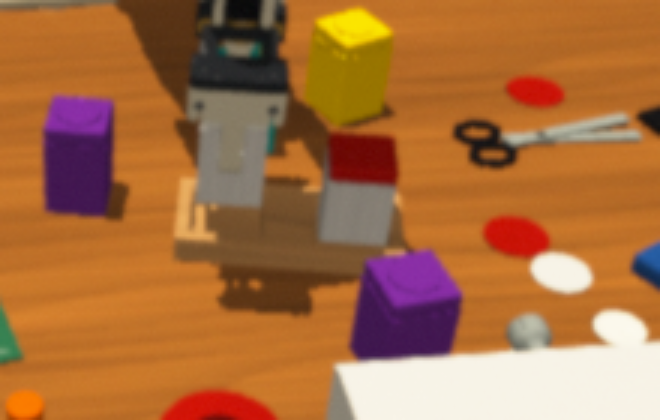

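White hangs clear at crop position (230,165) and weighs 2.1 N against 4.4 N for red, so red is the heavier tin. I'll set white back in its pocket.

Call:
carry_out(targets=[{"hand": 40,"x": 0,"y": 0,"z": 0.008,"ax": 0,"ay": 0,"az": 0},{"hand": 40,"x": 0,"y": 0,"z": 0.018,"ax": 0,"ay": 0,"az": 0},{"hand": 40,"x": 0,"y": 0,"z": 0.028,"ax": 0,"ay": 0,"az": 0},{"hand": 40,"x": 0,"y": 0,"z": 0.036,"ax": 0,"ay": 0,"az": 0},{"hand": 40,"x": 0,"y": 0,"z": 0.041,"ax": 0,"ay": 0,"az": 0},{"hand": 40,"x": 0,"y": 0,"z": 0.044,"ax": 0,"ay": 0,"az": 0},{"hand": 40,"x": 0,"y": 0,"z": 0.0455,"ax": 0,"ay": 0,"az": 0},{"hand": 40,"x": 0,"y": 0,"z": 0.0455,"ax": 0,"ay": 0,"az": 0}])

```text
t: 13.3
tool_pos: [0.5186, 0.151, 0.2293]
orientation: [2.452, 1.964, 0.001]
force: [-1.5, -1.3, 2.7]
opening: 0.0537
gripper_force: 30.0
```

Call:
carry_out(targets=[{"hand": 40,"x": 0,"y": 0,"z": 0,"ax": 0,"ay": 0,"az": 0},{"hand": 40,"x": 0,"y": 0,"z": 0,"ax": 0,"ay": 0,"az": 0}])

```text
t: 13.55
tool_pos: [0.5186, 0.1509, 0.2293]
orientation: [2.452, 1.964, 0.001]
force: [-3.3, 0.2, 6.1]
opening: 0.0537
gripper_force: 30.0
```

On the floor. Release, rise, and move back to red (+0.105 in x).

Call:
carry_out(targets=[{"hand": 100,"x": 0,"y": 0,"z": 0,"ax": 0,"ay": 0,"az": 0},{"hand": 100,"x": 0,"y": 0,"z": 0,"ax": 0,"ay": 0,"az": 0},{"hand": 100,"x": 0,"y": 0,"z": 0,"ax": 0,"ay": 0,"az": 0},{"hand": 100,"x": 0,"y": 0,"z": 0,"ax": 0,"ay": 0,"az": 0},{"hand": 100,"x": 0,"y": 0,"z": 0,"ax": 0,"ay": 0,"az": 0}])

```text
t: 14.18
tool_pos: [0.5184, 0.1509, 0.2287]
orientation: [-2.452, -1.964, 0.0]
force: [0.7, -0.4, 0.5]
opening: 0.0925
gripper_force: 0.0
```

Call:
carry_out(targets=[{"hand": 100,"x": 0,"y": 0,"z": -0.02,"ax": 0,"ay": 0,"az": 0},{"hand": 100,"x": 0,"y": 0,"z": -0.05,"ax": 0,"ay": 0,"az": 0},{"hand": 100,"x": 0,"y": 0,"z": -0.08,"ax": 0,"ay": 0,"az": 0},{"hand": 100,"x": 0,"y": 0,"z": -0.1,"ax": 0,"ay": 0,"az": 0},{"hand": 100,"x": 0.03,"y": 0,"z": -0.1,"ax": 0,"ay": 0,"az": 0},{"hand": 100,"x": 0.07,"y": 0,"z": -0.1,"ax": 0,"ay": 0,"az": 0},{"hand": 100,"x": 0.1,"y": 0,"z": -0.1,"ax": 0,"ay": 0,"az": 0},{"hand": 100,"x": 0.105,"y": 0,"z": -0.1,"ax": 0,"ay": 0,"az": 0}])

```text
t: 15.18
tool_pos: [0.5413, 0.2549, 0.3286]
orientation: [-2.45, -1.966, -0.0]
force: [-0.4, -1.0, -0.3]
opening: 0.0933
gripper_force: 0.0
```

Call:
carry_out(targets=[{"hand": 100,"x": 0,"y": 0,"z": 0,"ax": 0,"ay": 0,"az": 0},{"hand": 100,"x": 0,"y": 0,"z": 0,"ax": 0,"ay": 0,"az": 0}])

```text
t: 15.42
tool_pos: [0.5413, 0.2525, 0.3286]
orientation: [2.453, 1.963, -0.001]
force: [-0.9, 0.4, 0.4]
opening: 0.0932
gripper_force: 0.0
```

```bash
python3 - <<'E'
from h import *
p,d=read_camera("scene"); cv2.imwrite("pics/s5.png",cv2.resize(p[170:310,300:520],None,fx=3,fy=3))
go(.5413,.2541,.229,np.deg2rad(-12.6))
E
```

```text
t 15.47 pos [0.5413 0.2525 0.3287] shift [ 0.0016 -0.0004  0.0997] turn [-0.0001  0.0003 -0.001 ] q [ 0.351  0.17   1.585 -0.     1.387  0.572]
F [ 0.18 -0.33  0.46] open 0.0928 grip 0.0
```

View pics/s5.png

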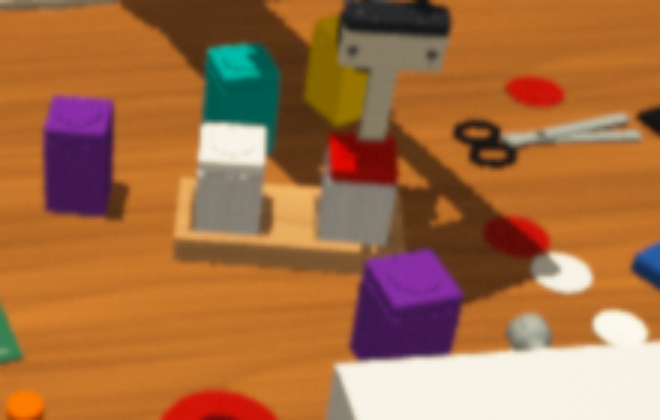

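Both tins stand upright in their pockets, white at crop position (230,180) and red at (358,190). I'll grip red again, a little harder.

Call:
carry_out(targets=[{"hand": 100,"x": 0.001,"y": 0,"z": 0.03,"ax": 0,"ay": 0,"az": 0},{"hand": 100,"x": 0.001,"y": 0,"z": 0.06,"ax": 0,"ay": 0,"az": 0},{"hand": 100,"x": 0.001,"y": 0,"z": 0.085,"ax": 0,"ay": 0,"az": 0},{"hand": 100,"x": 0.001,"y": 0,"z": 0.1,"ax": 0,"ay": 0,"az": 0},{"hand": 100,"x": 0.001,"y": 0,"z": 0.1,"ax": 0,"ay": 0,"az": 0},{"hand": 100,"x": 0.001,"y": 0,"z": 0.1,"ax": 0,"ay": 0,"az": 0}])

```text
t: 16.23
tool_pos: [0.5421, 0.2544, 0.23]
orientation: [2.452, 1.964, 0.003]
force: [-0.1, -0.2, 0.4]
opening: 0.0932
gripper_force: 0.0
```

Call:
carry_out(targets=[{"hand": 40,"x": 0,"y": 0,"z": 0,"ax": 0,"ay": 0,"az": 0},{"hand": 40,"x": 0,"y": 0,"z": 0,"ax": 0,"ay": 0,"az": 0},{"hand": 40,"x": 0,"y": 0,"z": 0,"ax": 0,"ay": 0,"az": 0},{"hand": 40,"x": 0,"y": 0,"z": 0,"ax": 0,"ay": 0,"az": 0},{"hand": 40,"x": 0,"y": 0,"z": 0,"ax": 0,"ay": 0,"az": 0},{"hand": 40,"x": 0,"y": 0,"z": 0,"ax": 0,"ay": 0,"az": 0}], newtons=40)

```text
t: 16.98
tool_pos: [0.5416, 0.2544, 0.2288]
orientation: [2.452, 1.964, 0.0]
force: [0.2, -0.0, 1.0]
opening: 0.0536
gripper_force: 40.0
```

Call:
carry_out(targets=[{"hand": 40,"x": 0,"y": 0,"z": -0.005,"ax": 0,"ay": 0,"az": 0},{"hand": 40,"x": 0,"y": 0,"z": -0.02,"ax": 0,"ay": 0,"az": 0},{"hand": 40,"x": 0,"y": 0,"z": -0.045,"ax": 0,"ay": 0,"az": 0},{"hand": 40,"x": 0,"y": 0,"z": -0.075,"ax": 0,"ay": 0,"az": 0},{"hand": 40,"x": 0,"y": 0,"z": -0.105,"ax": 0,"ay": 0,"az": 0},{"hand": 40,"x": 0,"y": 0,"z": -0.13,"ax": 0,"ay": 0,"az": 0},{"hand": 40,"x": 0,"y": 0,"z": -0.145,"ax": 0,"ay": 0,"az": 0},{"hand": 40,"x": 0,"y": 0,"z": -0.15,"ax": 0,"ay": 0,"az": 0}])

```text
t: 17.98
tool_pos: [0.5417, 0.2544, 0.38]
orientation: [2.451, 1.964, 0.002]
force: [-0.7, -0.6, -4.3]
opening: 0.0536
gripper_force: 40.0
```

```bash
python3 - <<'E'
from h import *
go(.5988,-.160,.378,np.deg2rad(-12.6))
E
```

```text
t 17.98 pos [0.5417 0.2544 0.38  ] shift [-0.392   0.1461  0.0019] turn [ 0.0014 -0.0009 -0.    ] q [ 0.353  0.138  1.526 -0.     1.477  0.573]
F [-0.7  -0.64 -4.29] open 0.0536 grip 40.0
```

Call:
carry_out(targets=[{"hand": 40,"x": -0.008,"y": 0.003,"z": 0,"ax": 0,"ay": 0,"az": 0},{"hand": 40,"x": -0.024,"y": 0.009,"z": 0,"ax": 0,"ay": 0,"az": 0},{"hand": 40,"x": -0.048,"y": 0.018,"z": 0,"ax": 0,"ay": 0,"az": 0},{"hand": 40,"x": -0.078,"y": 0.029,"z": 0,"ax": 0,"ay": 0,"az": 0},{"hand": 40,"x": -0.108,"y": 0.04,"z": 0,"ax": 0,"ay": 0,"az": 0},{"hand": 40,"x": -0.138,"y": 0.051,"z": 0,"ax": 0,"ay": 0,"az": 0},{"hand": 40,"x": -0.168,"y": 0.063,"z": 0,"ax": 0,"ay": 0,"az": 0},{"hand": 40,"x": -0.198,"y": 0.074,"z": 0,"ax": 0,"ay": 0,"az": 0}])

```text
t: 18.98
tool_pos: [0.5702, 0.0427, 0.3775]
orientation: [-2.452, -1.963, 0.003]
force: [0.4, -0.1, -4.7]
opening: 0.0539
gripper_force: 40.0
```

Call:
carry_out(targets=[{"hand": 40,"x": -0.03,"y": 0.011,"z": 0,"ax": 0,"ay": 0,"az": 0},{"hand": 40,"x": -0.06,"y": 0.022,"z": 0,"ax": 0,"ay": 0,"az": 0},{"hand": 40,"x": -0.09,"y": 0.033,"z": 0,"ax": 0,"ay": 0,"az": 0},{"hand": 40,"x": -0.12,"y": 0.044,"z": 0,"ax": 0,"ay": 0,"az": 0},{"hand": 40,"x": -0.148,"y": 0.055,"z": 0,"ax": 0,"ay": 0,"az": 0},{"hand": 40,"x": -0.17,"y": 0.063,"z": 0,"ax": 0,"ay": 0,"az": 0},{"hand": 40,"x": -0.186,"y": 0.069,"z": 0,"ax": 0,"ay": 0,"az": 0},{"hand": 40,"x": -0.194,"y": 0.072,"z": 0,"ax": 0,"ay": 0,"az": 0}])

```text
t: 19.98
tool_pos: [0.5985, -0.161, 0.3784]
orientation: [-2.452, -1.963, 0.0]
force: [-0.1, -0.2, -5.2]
opening: 0.0539
gripper_force: 40.0
```

Call:
carry_out(targets=[{"hand": 40,"x": 0,"y": 0,"z": 0,"ax": 0,"ay": 0,"az": 0},{"hand": 40,"x": 0,"y": 0,"z": 0,"ax": 0,"ay": 0,"az": 0},{"hand": 40,"x": 0,"y": 0,"z": 0,"ax": 0,"ay": 0,"az": 0},{"hand": 40,"x": 0,"y": 0,"z": 0,"ax": 0,"ay": 0,"az": 0},{"hand": 40,"x": 0,"y": 0,"z": 0,"ax": 0,"ay": 0,"az": 0},{"hand": 40,"x": 0,"y": 0,"z": 0,"ax": 0,"ay": 0,"az": 0}])

```text
t: 20.72
tool_pos: [0.5985, -0.16, 0.3788]
orientation: [2.452, 1.964, 0.0]
force: [-0.7, -0.4, -4.4]
opening: 0.0539
gripper_force: 40.0
```

```bash
python3 - <<'E'
from h import *
p,d=read_camera("scene"); cv2.imwrite("pics/s6.png",p)
go(.5988,-.160,.378,np.deg2rad(-12.6)); print(read_state()["dq"].round(3))
E
```

```text
t 20.77 pos [ 0.5985 -0.16    0.3787] shift [0.0001 0.0003 0.0007] turn [-0.  0.  0.] q [-0.344  0.195  1.464 -0.     1.483 -0.124]
F [ 0.53 -0.76 -4.26] open 0.0536 grip 40.0
[-0.001  0.     0.     0.    -0.001 -0.   ]
```

View pics/s6.png

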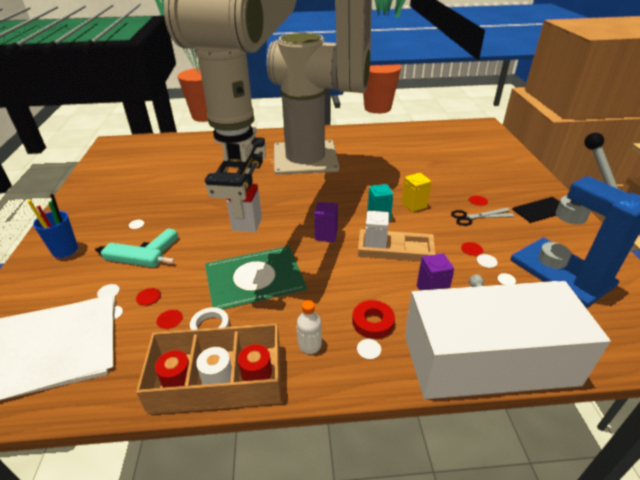

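The red tin is held upright and still above the mat disc, at (244,210). The white tin stands in its pocket at (376,230), and the bystanders have not moved.

```bash
python3 -c "
from plant import robot
print(robot.close_job())"
```

```text
the job is handed in; nothing more can be done
None
```

Job handed in, verdict not shown: the red-lidded tin is the heavier (about 4.4 N against 2.1 N) and is held upright and still over the white disc, underside about 15 cm above the mat, while the white-lidded tin stands released in its own pocket.

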